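# Feel for the hidden catch button and open the flip-top bin

## Robot

A 6-joint arm with a two-finger parallel gripper is mounted at the origin on the work surface. World frame = base frame: x ahead of the robot, y to its left, z up, the work surface at z = 0. Lengths are in mm, angles in rad, forces in N, time in s.
With the tool pointing down it reaches from about 275 to 750 mm from the base axis. Payload 10.2 kg.
Tool frame: the origin (TCP) lies midway between the tips of the shut fingers; the grasp point (between the pads) lies 19 mm behind it; z points along the fingers, y is the line along which they close (so a half turn about z gives the same grasp; the last joint's range is limited). The gripper opens to 88 mm and grips with 3 to 60 N. Pads are 18 mm wide; open, the fingers measure 123 mm over their backs; the gripper's body (75 mm by 187 mm) begins 45 mm behind the grasp point.
Start: joints at [-1.327, 0.313, 1.498, -0, 1.331, -0.223], TCP at [236.255, -468.844, 238.72] pointing down, gripper open.
Joint ranges: [-2.94, 2.94], [-0.97, 2.17], [0.19, 2.56], [-1.23, 4.37], [0.02, 3.11], [-2.88, 2.88]. Speed limits (rad/s): [2.39, 2.39, 3.01, 3.14, 3.14, 3.14].

## Interface

Orientations are given as a rotation vector (axis times angle).
In Python, from bench import get_obs, snapshot, camera_info, close_job gives the robot as it stands.
- The arm moves only by the tool drive_tool, never from a script. Its argument "increments" is a list of rows, each a list of 7 numbers: the shift along the tool's x, y, z in m, then the turn, a rotation vector about the tool's x, y, z in degrees, then the closure, from -1 (fully open) to 1 (shut). A call has 1 to 20 rows; each row is the pose to reach, as a shift and turn from the pose commanded when the call began, along the tool's axes at that moment; what a row does not reach only later rows make up. A row lasts 1/8 s, in which the tool goes at most 62.5 mm and 10.7 degrees, less where a joint would pass 70% of its speed; a pose out of reach is approached as far as the arm can. A call with a gripper value outside its range is refused whole. The fingers move at their own pace and stop on an object; the grip force is fixed at half the most. Time passes only in rows, so rows that repeat a pose let the fingers close. It gives the time, the measured TCP pose, the force, the opening and the grip force at its end, in the units of the state.
- get_obs(): the state, without advancing time (a new reading comes with each control period).
- snapshot(name): name is "scene" or "top" or "wrist"; returns the picture (480x640x3 uint8, red, green, blue); there is no depth.
- camera_info(name): a dict with "vfov" (degrees; the focal length in pixels is half the picture's height over the tangent of half this angle, whatever the lens; pixels are square), "cx", "cy" (the principal point, pixels), "D" ([k1, k2, p1, p2, k3] as OpenCV has them; the pictures are not rectified), "R" (3x3) and "t" (3): a world point X has camera coordinates R X + t; the wrist camera has in their place "tool_from_camera" (4x4, takes a point from camera to tool coordinates, whose origin is the TCP and whose axes are the flange's). Camera axes: x right, y down, z forward; pixel columns grow to the right and rows downward; lengths in mm; the calibration is good to about 2 mm. A picture is of the moment at which its call begins: read the wrist's pose just before it. camera_info takes no time and is no camera call.
- close_job(): hands the job in; it is judged then, once.
The state is a dict: "time_s": time; "joints": joint angles; "qvel": joint speeds; "joint_torque": joint torques, N m; "tool_pos": TCP position; "ee_rot": TCP orientation; "contact_force": force on the tool from outside, world axes, zero at the start; "moment": the same for the moment, N m; "gripper_width": finger opening in mm; "grasp_force": force on a finger pad.
Only numpy, scipy, OpenCV 4.12 (cv2) and the standard library are available. Lean on these libraries where they do the work, as an engineer would, in place of code of your own. Each camera call takes 0.05 s, during which the arm holds its last target. There are 200 camera calls.

## Task

The pink flip-top bin is locked shut by a concealed button set flush into the flat panel along the near part of its top. With closed fingertips feel along the panel for the place that gives, press it in until the catch lets go, then draw back so that the lid springs up by itself and stays open. Do not pry, lift or push the lid, and leave everything standing around the bin where it is.

Things in the scene. Friction and masses are not known exactly. Their poses are not given: they have to be found in the camera images.
- bin: low pink plastic flip-top bin, fixed to the cupboard floor, 270 mm (x) x 300 mm (y) x 180 mm tall; origin under its centre, z up, its -x side faces the robot. Its flat top is at 180 mm above the origin: the part from x = -135 to -20 mm is a rigid fixed panel, the rest is the lid.
- panel_mid (a point): middle of the panel's long centre line, on the panel's top face, 85 mm to -x of the bin's origin, 180 mm above the cupboard floor; axes as the bin's. The concealed button lies on this line with its centre at one of five places, at y = -108, -54, 0, 54 or 108 mm from this point; which one is not told, it must be felt for or seen by its fine seam. Elsewhere the panel is rigid.
- button (a joint): travel of the concealed button, 0 at rest, 0.006 m fully down. It is a 46 x 46 mm square of the same pink plastic in a 50 x 50 mm opening, sides along the bin's x and y, its face 1.5 mm below the panel's face. It moves straight down, starts to give at 1.5 N, takes 4.5 N fully down and springs back. About 4.5 mm of travel frees the lid; a fingertip must therefore go about 6 to 7 mm below the panel's face, within the opening.
- lid (a joint): angle of the bin's lid, 0 shut, 1.35 rad at its stop. It is hinged along the bin's far (+x) edge, and its free edge adjoins the panel 65 mm from the panel's centre line. The catch locks it shut; once the button frees it, a spring swings it up and away from the panel to its stop in about 2 s, and it stays there.
- lid_edge (a point): middle of the lid's free edge, on its top face (lid plate 152 x 298 x 11 mm); moves with the lid
- spray_bottle: amber glass spray bottle with a black trigger head, 74 mm across, 215 mm tall; origin under its centre; a bystander
- scrubber: steel pan scrubber ring, 68 mm across, 23 mm tall; origin under its centre; a bystander
- peg: wooden clothes peg lying flat, 75 x 10 x 16 mm, long along its x; origin under its centre; a bystander
- stopper: green hard-silicone sink stopper, 50 mm across, 31 mm tall; origin under its centre; a bystander
- tin: tin can with a paper label, 72 mm across, 100 mm tall; origin under its centre; a bystander
- scrub_brush: wooden-handled brush lying along its x; origin on its underside; a bystander

How it is judged (in metres and radians):
On the way, in this order (a step that is already met when the one before it is completed fails the run):
1. the concealed button is pressed in at least 3 mm (value of joint button above 0.003 m).
2. the lid has sprung open past 1.1 rad (value of joint lid above 1.1 rad), for 0.2 s.
At the end, for the whole second after the job is handed in: The lid stands open beyond 1.1 rad and is still, and the button has sprung back to within 1.5 mm of rest (value of joint lid above 1.1 rad and velocity of joint lid below 0.1 rad/s and value of joint button below 0.0015 m); the robot touches nothing.
It fails at once if the robot pushes or pries the lid with more than 5 N (contact force between any of the arm, the fingers and lid above 5 N).
It fails at once if something standing around the bin is lifted or moved more than 30 mm (distance of any of spray_bottle, scrubber, peg, stopper, tin, scrub_brush from where it was at the start of the episode above 0.03 m).
It also fails if it takes over 51 s, if anything falls off the work surface, if the arm or the gripper's body presses on something with over 40 N, if the wrist force passes 120 N, or if a joint passes its speed limit or range.

## Working session

There is one attempt and no reset: what is moved stays moved. The work goes in short steps, Python scripts to look and compute and a tool call to move; the robot and the scene stay as the last step left them, time stands still between calls to the robot, and variables do not carry over. Pictures are saved under pics/ and viewed, at most 10 in all, crops included, and the job is handed in when it is done.

Besides the shell and the picture viewer there is one more tool, called in YAML: its name, and indented under it one key for each argument. drive_tool: Moves the arm, as the interface text tells. Its arguments: {"type":"object","properties":{"increments":{"type":"array","items":{"type":"array","items":{"type":"number"}}}},"required":["increments"]}

```bash
mkdir -p pics
python3 - <<'E'
from bench import *
import cv2
for n in("scene","top"):
    cv2.imwrite(f"pics/{n}0.png",snapshot(n)[:,:,::-1])
    c=camera_info(n);print(n,c)
print(camera_info("wrist"));print(get_obs())
E
```

```text
scene {'vfov': 57.24630266100062, 'cx': 326.5231360349276, 'cy': 245.04851374529036, 'D': array([-0.10011011,  0.        ,  0.        ,  0.        ,  0.        ]), 'R': array([[ 0.76861022, -0.63957981,  0.01326634],
       [-0.44077153, -0.54449585, -0.71361385],
       [ 0.46363648,  0.54264347, -0.70041365]]), 't': array([-394.58556758,  339.71873587, 1115.1755484 ])}
top {'vfov': 47.80068243139685, 'cx': 324.3705262350765, 'cy': 241.6566401310213, 'D': array([0.03179656, 0.        , 0.        , 0.        , 0.        ]), 'R': array([[-0.00807545, -0.99996093, -0.00359493],
       [-0.9958895 ,  0.00836681, -0.0901892 ],
       [ 0.09021576,  0.00285184, -0.99591816]]), 't': array([4.45305167e-01, 5.23373097e+02, 1.39148814e+03])}
{'vfov': 69.94061171737586, 'cx': 319.8699577747901, 'cy': 249.05434520293915, 'D': array([-0.00056584,  0.        ,  0.        ,  0.        ,  0.        ]), 'tool_from_camera': array([[-8.44700394e-04, -9.60899317e-01, -2.76896712e-01,
         7.04616884e+01],
       [ 9.99999558e-01, -6.97191751e-04, -6.31170166e-04,
        -1.05609496e-02],
       [ 
[... 156 characters left out ...]
00]])}
{'time_s': 0.1, 'joints': array([-1.32737673e+00,  3.13379558e-01,  1.49831390e+00, -7.91923745e-06,
        1.33098139e+00, -2.23421578e-01]), 'qvel': array([-0.00146307, -0.00136002, -0.00154309,  0.00076303, -0.00082889,
        0.00097515]), 'joint_torque': array([ 1.53466393e-03, -4.02815151e+01, -2.52642524e+01,  6.95128273e-02,
        3.42512818e-02, -5.03334172e-05]), 'tool_pos': array([ 236.21331209, -468.63413743,  238.24347788]), 'ee_rot': array([-3.05534203e+00, -7.26424009e-01,  2.90684264e-05]), 'contact_force': array([-0.66501661, -0.02804637,  0.81417202]), 'moment': array([-0.07247665,  0.03444406,  0.02939637]), 'grasp_force': 0.0, 'gripper_width': 88.5739591026493}
```

View pics/top0.png

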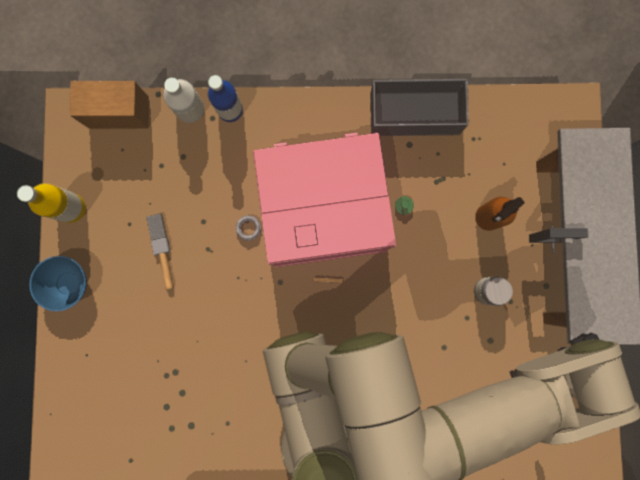

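View pics/scene0.png

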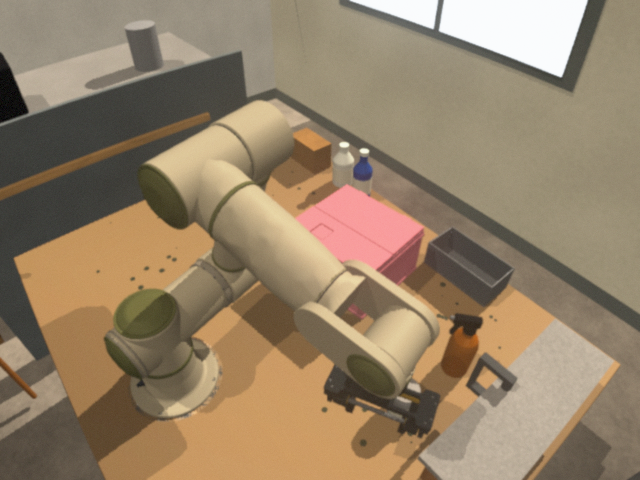

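The top view shows a square seam at about (306,236) on the panel; the lid gap runs from (263,213) to (388,202). I'll zoom in and project.

```bash
cat > h.py <<'E'
from bench import *
import numpy as np, cv2
def px2w(n,px,z):
    c=camera_info(n);f=240/np.tan(np.radians(c['vfov']/2))
    K=np.array([[f,0,c['cx']],[0,f,c['cy']],[0,0,1]])
    u=cv2.undistortPoints(np.array(px,float).reshape(-1,1,2),K,c['D'])[:,0]
    d=np.c_[u,np.ones(len(u))]@c['R']; o=-c['R'].T@c['t']
    return o+d*((z-o[2])/d[:,2])[:,None]
E
python3 - <<'E'
from h import *
print(px2w("top",[(306,236),(295,227),(315,225),(317,245),(298,247),(263,213),(388,202),(255,149),(379,136),(268,262),(394,247)],180).round(1))
im=cv2.imread("pics/top0.png")[125:275,240:410]
cv2.imwrite("pics/crop.png",cv2.resize(im,None,fx=4,fy=4,interpolation=cv2.INTER_CUBIC))
E
```

```text
[[ 522.8   38.3  180. ]
 [ 544.    63.8  180. ]
 [ 548.3   17.2  180. ]
 [ 501.5   12.9  180. ]
 [ 497.3   57.   180. ]
 [ 577.6  138.4  180. ]
 [ 601.  -153.7  180. ]
 [ 729.9  157.4  180. ]
 [ 758.5 -135.3  180. ]
 [ 463.   126.6  180. ]
 [ 495.4 -165.7  180. ]]
```

View pics/crop.png

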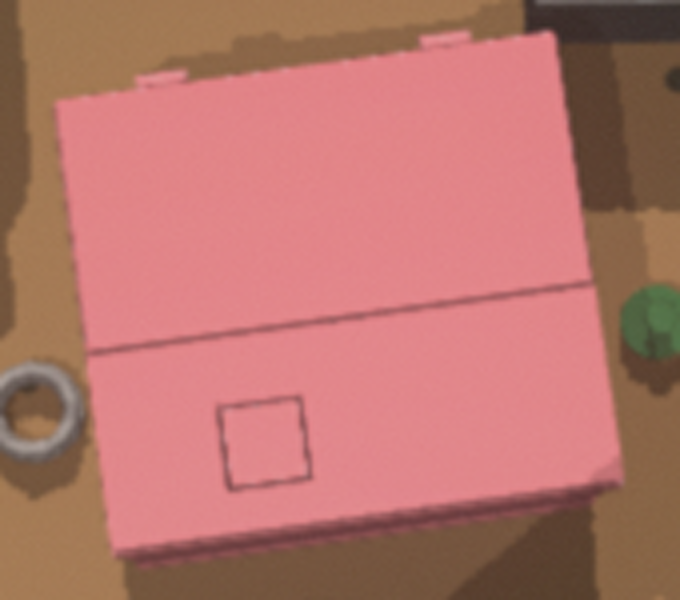

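The crop confirms one square seam, centred at about (306,235.6) in the top picture, at world (523.5, 38.3). The bin's yaw is about 7.5°. I'll move above the seam with fingers shut, then check with the wrist camera.

drive_tool:
  increments:
    - [0.04,-0.027,0,0,0,2,1]
    - [0.09,-0.06,0,0,0,4,1]
    - [0.14,-0.093,0,0,0,6,1]
    - [0.19,-0.127,0,0,0,8,1]
    - [0.24,-0.16,0,0,0,10,1]
    - [0.29,-0.194,0,0,0,12,1]
    - [0.34,-0.227,0,0,0,14,1]
    - [0.39,-0.26,0,0,0,16,1]
    - [0.44,-0.294,0,0,0,18,1]
    - [0.47,-0.314,0.01,0,0,19.2,1]
    - [0.485,-0.324,0.018,0,0,19.2,1]
    - [0.485,-0.324,0.018,0,0,19.2,1]
    - [0.485,-0.324,0.018,0,0,19.2,1]
    - [0.485,-0.324,0.018,0,0,19.2,1]

```text
time_s: 1.85
tool_pos: [523.4, 37.7, 221.2]
ee_rot: [3.135, 0.204, 0.001]
contact_force: [1.3, -0.3, -1.5]
gripper_width: 0.3
grasp_force: 0.0
```

Run:
```python
from h import *
from scipy.spatial.transform import Rotation as Ro
o=get_obs();im=snapshot("wrist")
cv2.imwrite("pics/w1.png",im[:,:,::-1])
np.savez("w1.npz",p=o['tool_pos'],r=o['ee_rot'])
print({k:np.round(o[k],3) for k in('time_s','tool_pos','ee_rot','contact_force','gripper_width','joints')})
print(Ro.from_rotvec(o['ee_rot']).as_matrix().round(3))
```

```text
{'time_s': np.float64(1.85), 'tool_pos': array([523.422,  37.704, 221.178]), 'ee_rot': array([3.135e+00, 2.040e-01, 1.000e-03]), 'contact_force': array([ 1.265, -0.297, -1.481]), 'gripper_width': np.float64(0.307), 'joints': array([-0.152,  0.326,  1.527, -0.   ,  1.288,  1.289])}
[[ 0.992  0.13   0.001]
 [ 0.13  -0.992 -0.   ]
 [ 0.001  0.    -1.   ]]
```

View pics/w1.png

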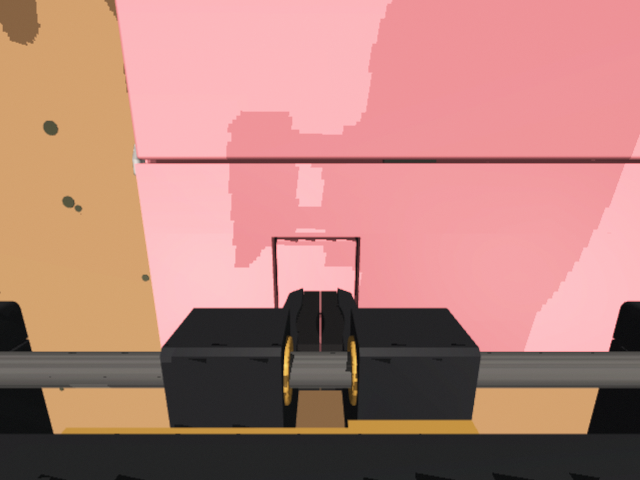

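The view is aligned. The seam's far corners are at (275,239) and (358,239), and the lid gap is at row 160. The shut tips are at about (320,295). Next I'll project these into the tool frame.

Run:
```python
from h import *
from scipy.spatial.transform import Rotation as Ro
c=camera_info("wrist");f=240/np.tan(np.radians(c['vfov']/2))
T=c['tool_from_camera'];w=np.load("w1.npz")
for u,v in[(275,239),(358,239),(316.5,239),(320,160)]:
    d=T[:3,:3]@[(u-c['cx'])/f,(v-c['cy'])/f,1];o=T[:3,3]
    print(u,v,(o+d*((w['p'][2]-180-o[2])/d[2])).round(1))
```

```text
275 239 [ 22.3 -25.2  41.2]
358 239 [22.3 21.6 41.2]
316.5 239 [22.3 -1.8 41.2]
320 160 [65.5  0.2 41.2]
```

drive_tool:
  increments:
    - [-0.001,-0.002,0.01,0,0,0,1]
    - [-0.001,-0.002,0.025,0,0,0,1]
    - [-0.001,-0.002,0.036,0,0,0,1]
    - [-0.001,-0.002,0.039,0,0,0,1]
    - [-0.001,-0.002,0.041,0,0,0,1]
    - [-0.001,-0.002,0.042,0,0,0,1]
    - [-0.001,-0.002,0.043,0,0,0,1]
    - [-0.001,-0.002,0.044,0,0,0,1]
    - [-0.001,-0.002,0.044,0,0,0,1]
    - [-0.001,-0.002,0.044,0,0,0,1]

```text
time_s: 3.15
tool_pos: [522.4, 40.6, 176.9]
ee_rot: [3.135, 0.207, 0.001]
contact_force: [-0.1, -0.3, 3.1]
gripper_width: 0.2
grasp_force: 1.4
```

It gives softly: 3 N at 3 mm below the panel, which matches the button. I'll press to full release depth and then draw back.

drive_tool:
  increments:
    - [0,0,0.001,0,0,0,1]
    - [0,0,0.002,0,0,0,1]
    - [0,0,0.003,0,0,0,1]
    - [0,0,0.0037,0,0,0,1]
    - [0,0,0.0037,0,0,0,1]
    - [0,0,0.0037,0,0,0,1]

```text
time_s: 3.9
tool_pos: [522.4, 40.6, 173.1]
ee_rot: [3.135, 0.207, 0.001]
contact_force: [1.3, 1.1, 3.8]
gripper_width: 0.6
grasp_force: 2.1
```

drive_tool:
  increments:
    - [0,0,-0.01,0,0,0,1]
    - [-0.02,0,-0.03,0,0,0,1]
    - [-0.06,0,-0.05,0,0,0,1]
    - [-0.1,0,-0.07,0,0,0,1]
    - [-0.13,0,-0.08,0,0,0,1]
    - [-0.13,0,-0.08,0,0,0,1]
    - [-0.13,0,-0.08,0,0,0,1]
    - [-0.13,0,-0.08,0,0,0,1]
    - [-0.13,0,-0.08,0,0,0,1]
    - [-0.13,0,-0.08,0,0,0,1]
    - [-0.13,0,-0.08,0,0,0,1]
    - [-0.13,0,-0.08,0,0,0,1]
    - [-0.13,0,-0.08,0,0,0,1]
    - [-0.13,0,-0.08,0,0,0,1]
    - [-0.13,0,-0.08,0,0,0,1]
    - [-0.13,0,-0.08,0,0,0,1]
    - [-0.13,0,-0.08,0,0,0,1]
    - [-0.13,0,-0.08,0,0,0,1]
    - [-0.13,0,-0.08,0,0,0,1]
    - [-0.13,0,-0.08,0,0,0,1]

```text
time_s: 6.4
tool_pos: [393.4, 23.5, 253.0]
ee_rot: [-3.135, -0.207, 0.0]
contact_force: [0.3, -0.7, 0.7]
gripper_width: 0.4
grasp_force: 0.0
```

Run:
```python
from h import *
cv2.imwrite("pics/e.png",np.hstack([cv2.resize(snapshot(n)[:,:,::-1],(400,300)) for n in("top","scene")]))
```

```text
(no output)
```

View pics/e.png

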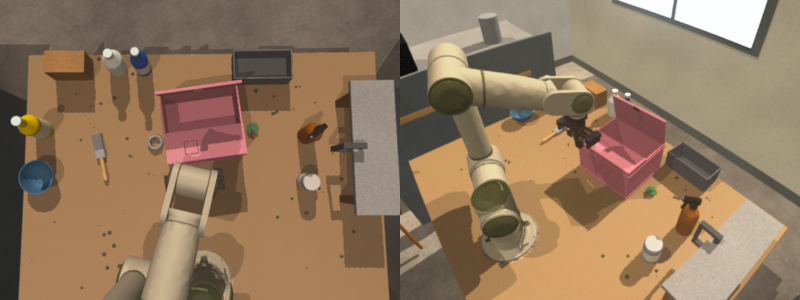

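The lid stands fully open near its stop: in the left half its edge is at (200,87), and in the right half it is upright at (640,120). The arm is clear and the bystanders look unmoved. I'll let it settle briefly, then hand in.

drive_tool:
  increments:
    - [0,0,0,0,0,0,1]
    - [0,0,0,0,0,0,1]
    - [0,0,0,0,0,0,1]
    - [0,0,0,0,0,0,1]
    - [0,0,0,0,0,0,1]
    - [0,0,0,0,0,0,1]
    - [0,0,0,0,0,0,1]
    - [0,0,0,0,0,0,1]

```text
time_s: 7.5
tool_pos: [393.4, 23.5, 253.0]
ee_rot: [-3.135, -0.207, 0.0]
contact_force: [-0.9, 0.3, 0.3]
gripper_width: 0.5
grasp_force: 0.0
```

```bash
python3 -c "from bench import *;print(close_job())"
```

```text
the job is handed in; nothing more can be done
None
```

I found the button by its seam at the y = +54 mm place and pressed it about 5 mm; the lid sprang open and stayed up, the arm is clear, and I handed the job in at about 7.5 s (no verdict was returned).

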